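# Roll the red-capped specimen canister up the chute to its stop

## Task

Two specimen canisters lie at the low end of the sloping two-lane chute. With the fingertips push the red-capped one up its lane, over the small yellow ridge, so that it stays parked against the stop at the top and does not roll back. Do not pick it up, leave the blue-capped canister where it lies, and disturb nothing else.

Things in the scene. Friction and masses are not known exactly. Their poses are not given: they have to be found in the camera images.
- red_center (a point): centre of the red-capped canister: slippery round cylinder, 50 mm in diameter, 90 mm long, white with a red cap, 105 to 210 g. It lies on its side across one of the two lanes (either one), against the low lip, and rolls along the lane. The point's x axis is the cylinder's own axis (towards the cap); y and z turn as it rolls.
- blue_center (a point): centre of the blue-capped canister, of the same size and shape, lying at the low end of the other lane; must be left there.
- slope (a point): frame of the fixed two-lane chute (blue walls, metal floors). Origin mid-chute on the lane floor surface, 52 mm above the table. y points up the slope (7 deg above level, roughly to the robot's left, within 26 deg), x level across, away from the robot, z square to the floor. Lane centre lines at x = -52.5 and +52.5 mm; lanes 97 mm wide, walls 8 mm thick and 22 mm high.
- lip (a point): top inner edge of the lip across the low end of both lanes, midway across the chute: slope frame y = -140 mm, z = 10 mm. The lip is 6 mm thick, with nothing behind it but the table. A canister lying against it has its centre at slope frame y = -120 mm, z = 25 mm.
- ridge (a point): crest of the fixed rounded yellow ridge across both lanes, midway across the chute: slope frame y = 99.7 mm, 3.5 mm above the lane floor. Once over it a canister settles between ridge and end stop and stays; short of it, it rolls all the way back. Going over takes a few newtons. The end stop (42 mm high) has its face at y = 140 mm.
- seat_near (a point): where a canister's centre is when parked between ridge and stop in the lane nearer the robot (slope frame x = -52.5, y = +114.4, z = 25 mm)
- seat_far (a point): the same in the far lane (slope frame x = +52.5, y = +114.4, z = 25 mm)
- green: bystander: canister with a green cap standing upright just beyond the chute, 50 mm in diameter, 90 mm tall, origin under its centre
- water: bystander: water bottle, 62 mm in diameter, 200 mm tall, at the left; origin under its centre
- sanitiser: bystander: bottle with a green label, 60 mm in diameter, 130 mm tall, at the left; origin under its centre
- phone: bystander: black phone lying flat, 75 x 155 x 9 mm, at the right; origin under its centre
- tape: bystander: yellow ring of tape lying flat, 84 mm in diameter, 24 mm high, at the right; origin under its centre
Things that resemble listed ones, but are neither listed nor needed, are in the scene too. Leave any pink look-alike of the part that bears red_center alone.

How it is judged:
At the end, for the whole second after the job is handed in: The red-capped canister rests still in its lane between the yellow ridge and the end stop (its centre within 5 mm of the parked place along the slope, lying on the lane floor), and the blue-capped one still lies at the low end of its lane (y of red_center in the frame of slope between 0.109 and 0.12 m and z of red_center in the frame of slope between 0.021 and 0.0275 m and linear speed of red below 0.02 m/s and y of blue_center in the frame of slope below -0.105 m); the robot touches nothing.
It fails at once if the red-capped canister is lifted (more than about 15 mm off the lane floor) (z of red_center in the frame of slope above 0.04 m).
It fails at once if the red-capped canister leaves the chute (z of red_center in the frame of slope below 0.012 m).
It fails at once if the blue-capped canister is moved more than 15 mm (distance of blue_center from where it was at the start of the episode above 0.015 m).
It fails at once if a bystander is moved more than 20 mm (distance of any of green, water, sanitiser, phone, tape from where it was at the start of the episode above 0.02 m).
It fails at once if the standing green-capped canister or a bottle is tipped (angle between any of green, water, sanitiser's own z axis and vertical above 0.35 rad).
It also fails if it takes over 40 s, if anything falls off the work surface, if the arm or the gripper's body presses on something with over 40 N, if the wrist force passes 120 N, or if a joint passes its speed limit or range.

## Robot

A 6-joint arm with a two-finger parallel gripper is mounted at the origin on the work surface. World frame = base frame: x ahead of the robot, y to its left, z up, the work surface at z = 0. Lengths are in m, angles in rad, forces in N, time in s.
With the tool pointing down it reaches from about 0.35 to 0.975 m from the base axis. Payload 7.1 kg.
Tool frame: the origin (TCP) lies at the very end of the fingers, on their centre line; the grasp point (between the pads) lies 19 mm behind it; y points along the fingers, z is the direction in which the jaws open and shut, and the axes are right-handed (so a half turn about y gives the same grasp; the last joint's range is limited). The gripper opens to 88 mm and grips with 3 to 60 N. Pads are 20 mm wide; open, the fingers measure 115 mm over their backs; the gripper's body (75 mm by 178 mm) begins 61 mm behind the grasp point.
Start: joints at [1.288, 0.423, 1.63, -0, 1.089, -0.019], TCP at [0.163, 0.603, 0.223] pointing down, gripper open.
Joint ranges: [-3, 3], [-0.9, 2.11], [0.09, 2.58], [-1.31, 4.45], [0.11, 2.69], [-2.54, 2.54]. Speed limits (rad/s): [2.39, 2.39, 3.01, 3.14, 3.14, 3.14].

## Interface

Orientations are given as a unit quaternion [x, y, z, w].
In Python, from bench import state, get_image, camera_params, finish_job gives the robot as it stands.
- The arm moves only by the tool drive_tool, never from a script. Its argument "rows" is a list of rows, each a list of 3 entries, a list of its own where there are three numbers: the shift along the tool's x, y, z in units of 20 cm (1.0 is 20 cm), then the turn, a rotation vector about the tool's x, y, z in units of 360 degrees (1.0 is 360 degrees), then the opening, from 0 (shut) to 1 (fully open). In form: [[[tx, ty, tz], [rx, ry, rz], fingers], ...]. A call has 1 to 12 rows; each row is the pose to reach, as a shift and turn from the pose commanded when the call began, along the tool's axes at that moment, turning the shorter way round; what a row does not reach only later rows make up. A row lasts 1/8 s, in which the tool goes at most 62.5 mm and 10.7 degrees, less where a joint would pass 70% of its speed; a pose out of reach is approached as far as the arm can. A call with a number of a shift or a turn outside -1 to 1 is refused whole. A call with a gripper value outside its range is refused whole. The fingers move at their own pace and stop on an object; "squeeze" is the grip in N (left out, the last holds). Time passes only in rows, so rows that repeat a pose let the fingers close. It gives the time, the measured TCP pose, the force and the opening at its end, in the units of the state.
- state(): the state, without advancing time (a new reading comes with each control period).
- get_image(name): name is "scene" or "side" or "wrist"; returns the picture (384x512x3 uint8, blue, green, red); there is no depth.
- camera_params(name): a dict with "K" (3x3 intrinsics, pixels), "dist" ([k1, k2, p1, p2, k3] as OpenCV has them; the pictures are not rectified), "pose" (4x4, takes a point from camera to world coordinates). Camera axes: x right, y down, z forward; pixel columns grow to the right and rows downward; lengths in m; the calibration is good to about 2 mm. A picture is of the moment at which its call begins: read the wrist's pose just before it. camera_params takes no time and is no camera call; for the wrist camera it gives the pose at the moment of the call.
- finish_job(): hands the job in, once; it reports no verdict.
The state is a dict: "time_s": time; "joints": joint angles; "joint_velocities": joint speeds; "joint_torque": joint torques, N m; "ee_pos": TCP position; "orientation": TCP orientation; "ft_force": force on the tool from outside, world axes, zero at the start; "moment": the same for the moment, N m; "gripper_width": finger opening in m.
Only numpy, scipy, OpenCV 4.12 (cv2) and the standard library are available. Lean on these libraries where they do the work, as an engineer would, in place of code of your own. Each camera call takes 0.05 s, during which the arm holds its last target. There are 200 camera calls.

## Working session

There is one attempt and no reset: what is moved stays moved. The work goes in short steps, Python scripts to look and compute and a tool call to move; the robot and the scene stay as the last step left them, time stands still between calls to the robot, and variables do not carry over. Pictures are saved under pics/ and viewed, about 8 in all and at most 12, crops included, and the job is handed in when it is done.

Besides the shell and the picture viewer there is one more tool, called after "Request:" by a JSON object that holds its "op" and its "data". drive_tool: Moves the arm, as the interface text tells. Shifts and turns lie within -1 to 1; 1 stands for 20 cm of shift or 360 degrees of turn. Its arguments: {"type":"object","properties":{"rows":{"type":"array"},"squeeze":{"type":"number"}},"required":["rows"]}

```bash
mkdir -p pics; python3 - <<'E'
from bench import *
import cv2
s=state();print({k:s[k] for k in('time_s','ee_pos','orientation','ft_force','gripper_width')})
for n in('scene','side'):
    cv2.imwrite(f'pics/{n}0.png',get_image(n)); p=camera_params(n);print(n,p['K'],p['dist'],p['pose'])
E
```

```text
{'time_s': 0.0, 'ee_pos': array([0.16279338, 0.60284084, 0.22188998]), 'orientation': array([ 0.70151598, -0.09307612,  0.09290667, -0.70041454]), 'ft_force': array([ 0.81592851, -0.22214273, -0.42413018]), 'gripper_width': 0.08774552678283995}
scene [[443.93809076   0.         257.58465528]
 [  0.         443.93809076 187.35228726]
 [  0.           0.           1.        ]] [0.02490682 0.         0.         0.         0.        ] [[ 0.70233477  0.54925037 -0.45282436  1.24344703]
 [ 0.71181222 -0.53561366  0.4543582  -0.68343663]
 [ 0.00701749 -0.64143747 -0.76714322  1.2591112 ]
 [ 0.          0.          0.          1.        ]]
side [[451.30457621   0.         254.41196899]
 [  0.         451.30457621 195.45514656]
 [  0.           0.           1.        ]] [0.03740192 0.         0.         0.         0.        ] [[ 0.78293488 -0.32144081  0.53262442 -0.10394777]
 [-0.62206    -0.39436979  0.67639769 -0.82494808]
 [-0.00737084 -0.86089969 -0.50872133  0.70869028]
 [ 0.          0.          0.          1.        ]]
```

View pics/scene0.png

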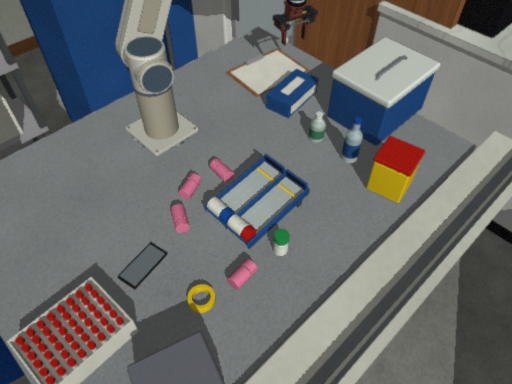

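View pics/side0.png

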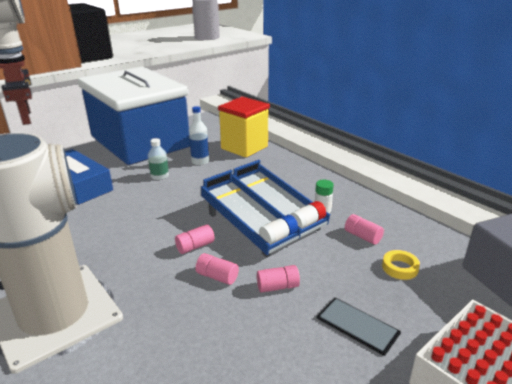

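The chute is mid-table. The red cap is at about scene (247,233), in the far lane. The blue-capped one is in the near lane, with its cap towards the divider. The green canister stands at scene (281,240). I'll zoom in to get the corner pixels.

```bash
python3 - <<'E'
import cv2,numpy as np
a=cv2.imread('pics/scene0.png')[145:265,195:315];b=cv2.imread('pics/side0.png')[150:260,190:345]
cv2.imwrite('pics/z1.png',cv2.resize(a,(600,600),interpolation=cv2.INTER_CUBIC))
cv2.imwrite('pics/z2.png',cv2.resize(b,(775,550),interpolation=cv2.INTER_CUBIC))
E
```

```text
(no output)
```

View pics/z1.png

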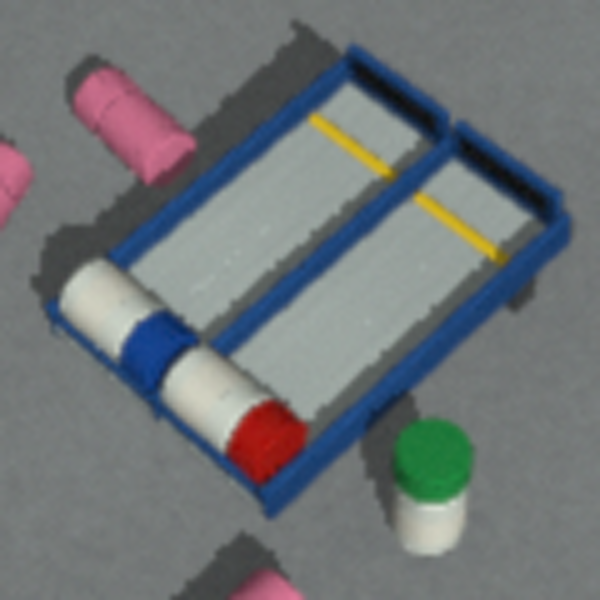

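View pics/z2.png

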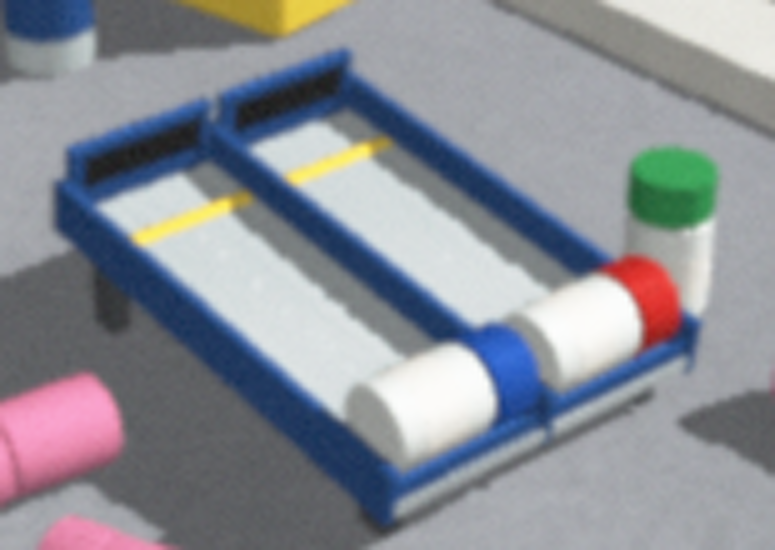

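```bash
cat > h.py <<'E'
import numpy as np,cv2
from scipy.spatial.transform import Rotation as R
from bench import *
def proj(n,P):
    c=camera_params(n);T=np.linalg.inv(c['pose']);r,_=cv2.Rodrigues(T[:3,:3])
    return cv2.projectPoints(np.array(P,float),r,T[:3,3],c['K'],np.array(c['dist']))[0][:,0]
def slope(p):  # x,y,yaw ; returns R,t.  y up-slope 7deg
    return R.from_euler('z',p[2])*R.from_euler('x',np.radians(7)),np.array([p[0],p[1],.052])
E
cat > fit.py <<'E'
from h import *
from scipy.optimize import least_squares
def Z1(u,v):return (195+u/5-.4,145+v/5-.4)
def Z2(u,v):return (190+u/5-.4,150+v/5-.4)
D={'scene':[((-101,99.7,3.5),Z1(311,117)),((4,99.7,3.5),Z1(415,195)),((109,-146,22),Z1(268,497)),((-109,-146,22),Z1(50,305)),((101,140,42),Z1(550,213)),((-101,148,42),Z1(352,45))],
'side':[((-4,99.7,3.5),Z2(250,197)),((101,99.7,3.5),Z2(392,141)),((109,-146,22),Z2(697,318)),((-109,-146,22),Z2(392,485)),((101,148,42),Z2(348,50)),((-101,148,42),Z2(70,150))]}
def f(p):
    r,t=slope(p)
    return np.concatenate([(proj(n,r.apply(np.array([a for a,_ in d])/1e3)+t)-[b for _,b in d]).ravel() for n,d in D.items()])
s=least_squares(f,[.6,.0,0],loss='soft_l1');print(s.x,np.degrees(s.x[2]));print(f(s.x).reshape(-1,2).round(1))
r,t=slope(s.x)
for q in [(52.5,-120,25),(52.5,114.4,25),(-52.5,-120,25)]:
    w=r.apply(np.array(q)/1e3)+t; print(q,w.round(4),proj('scene',[w]).round(1),proj('side',[w]).round(1))
print('mat',r.as_matrix().round(3))
E
python3 fit.py
```

```text
[ 0.56871582 -0.01181183  0.00541389] 0.3101931550063348
[[-0.8 -1.1]
 [-0.6 -1. ]
 [-0.6 -0.1]
 [-1.5 -0.3]
 [ 0.8 -3. ]
 [-0.4 -1.2]
 [ 1.2 -1.3]
 [ 0.6 -1.1]
 [ 1.9  0.2]
 [ 0.2 -1.8]
 [ 0.2 -1. ]
 [-0.5 -0.7]]
(52.5, -120, 25) [ 0.6219 -0.1337  0.0622] [[241.2 227.8]] [[309.  214.8]]
(52.5, 114.4, 25) [0.6206 0.099  0.0908] [[289.8 184. ]] [[253.4 173.2]]
(-52.5, -120, 25) [ 0.5169 -0.1342  0.0622] [[219.7 209.5]] [[278.9 229.4]]
mat [[ 1.    -0.005  0.001]
 [ 0.005  0.993 -0.122]
 [ 0.     0.122  0.993]]
```

```bash
cat > g.py <<'E'
from h import *
def ground(n,uv,z):
    c=camera_params(n);p=c['pose'];q=cv2.undistortPoints(np.array([[uv]],float),c['K'],np.array(c['dist']))[0,0]
    d=p[:3,:3]@[*q,1];return (p[:3,3]+d*(z-p[2,3])/d[2]).round(3)
for k,uv,z in[('green top',(281,236),.09),('pink',(242,273),.025),('sanit top',(318,115),.13),('water top',(357,121),.2),('box lid near corner',(388,97),.2),('box lid left',(331,72),.2),('bluebox',(290,90),.05),('redsharps top',(400,155),.15)]:print(k,ground('scene',uv,z))
s=state();T=R.from_quat(s['orientation']);M=T.as_matrix();print(M.round(3))
E
python3 g.py
```

```text
green top [ 0.747 -0.078  0.09 ]
pink [ 0.729 -0.232  0.025]
sanit top [0.481 0.406 0.13 ]
water top [0.646 0.413 0.2  ]
box lid near corner [0.645 0.603 0.2  ]
box lid left [0.397 0.572 0.2  ]
bluebox [0.236 0.521 0.05 ]
redsharps top [0.83 0.43 0.15]
[[ 0.965 -0.     0.261]
 [-0.261 -0.001  0.965]
 [-0.    -1.    -0.001]]
```

Request:
{"op": "drive_tool", "data": {"rows": [[[0, -0.3, 0], [0, 0, 0], 0.4], [[0.3, -0.3, -0.3], [0, 0.03, 0], 0.4], [[0.6, -0.3, -0.6], [0, 0.06, 0], 0.4], [[0.9, -0.3, -0.9], [0, 0.09, 0], 0.4], [[1, -0.3, -1], [0, 0.12, 0], 0.4], [[1, -0.3, -1], [0, 0.15, 0], 0.4], [[1, -0.3, -1], [0, 0.18, 0], 0.4], [[1, -0.3, -1], [0, 0.208, 0], 0.4], [[1, -0.3, -1], [0, 0.208, 0], 0.4]]}}

```text
time_s: 1.23
ee_pos: [0.3038, 0.3579, 0.2825]
orientation: [0.501, -0.5, 0.5, -0.5]
ft_force: [0.7, 0.4, -1.0]
gripper_width: 0.0353
```

Request:
{"op": "drive_tool", "data": {"rows": [[[0.22, 0, 0.2], [0, 0, 0], 0.4], [[0.44, 0, 0.4], [0, 0, 0], 0.4], [[0.66, 0, 0.6], [0, 0, 0], 0.4], [[0.88, 0, 0.8], [0, 0, 0], 0.4], [[1, 0, 1], [0, 0, 0], 0.4], [[1, 0, 1], [0, 0, 0], 0.4]]}}

```text
time_s: 1.98
ee_pos: [0.5058, 0.1567, 0.2823]
orientation: [0.5, -0.5, 0.5, -0.5]
ft_force: [-0.0, -0.4, -0.8]
gripper_width: 0.035
```

Request:
{"op": "drive_tool", "data": {"rows": [[[0.25, 0, 0.15], [0, 0, 0], 0.4], [[0.5, 0, 0.3], [0, 0, 0], 0.4], [[0.75, 0, 0.45], [0, 0, 0], 0.4], [[1, 0, 0.59], [0, 0, 0], 0.4], [[1, 0, 0.59], [0, 0, 0], 0.4]]}}

```text
time_s: 2.6
ee_pos: [0.6225, -0.0436, 0.2821]
orientation: [0.5, -0.5, 0.5, -0.5]
ft_force: [-0.8, 1.0, 0.4]
gripper_width: 0.0353
```

Request:
{"op": "drive_tool", "data": {"rows": [[[0.25, 0, 0], [0, 0, 0], 0.4], [[0.5, 0, 0], [0, 0, 0], 0.4], [[0.77, 0, 0], [0, 0, 0], 0.4], [[0.77, 0.2, 0], [0, 0, 0], 0.4], [[0.77, 0.4, 0], [0, 0, 0], 0.4], [[0.77, 0.6, 0], [0, 0, 0], 0.4], [[0.77, 0.8, 0], [0, 0, 0], 0.4], [[0.77, 0.8, 0], [0, 0, 0], 0.4]]}}

```text
time_s: 3.6
ee_pos: [0.6192, -0.1929, 0.1197]
orientation: [0.502, -0.502, 0.497, -0.5]
ft_force: [-0.5, 0.3, 0.4]
gripper_width: 0.035
```

```bash
python3 - <<'E'
from h import *
a=get_image('side');b=get_image('scene')
p=[.5687,-.0118,.0054];r,t=slope(p)
L=[(52.5,-120,25),(52.5,114.4,25),(4,-140,10),(101,-140,10)]
W=r.apply(np.array(L)/1e3)+t
s=state();print(s['ee_pos'].round(4));W=np.vstack([W,s['ee_pos']])
o=[]
for n,im,(x,y,) in(('side',a,(210,130)),('scene',b,(190,130))):
    c=cv2.resize(im[y:y+130,x:x+130],(400,400),interpolation=cv2.INTER_CUBIC);k=400/130
    for q in proj(n,W): cv2.drawMarker(c,(int((q[0]-x+.5)*k),int((q[1]-y+.5)*k)),(0,255,0),0,8)
    o.append(c)
cv2.imwrite('pics/c1.png',np.hstack(o))
E
```

```text
[ 0.6222 -0.1945  0.1236]
```

View pics/c1.png

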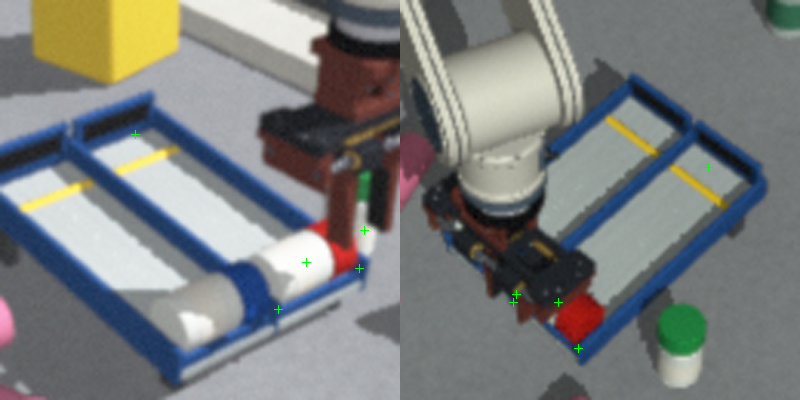

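Request:
{"op": "drive_tool", "data": {"rows": [[[0, 0.12, 0], [0, 0, 0], 0.4], [[0, 0.24, 0], [0, 0, 0], 0.4], [[0, 0.32, 0], [0, 0, 0], 0.4], [[0, 0.37, 0], [0, 0, 0], 0.4], [[0, 0.37, 0], [0, 0, 0], 0.4], [[-0.05, 0.37, 0], [0, 0, 0], 0.4], [[-0.1, 0.37, 0], [0, 0, 0], 0.4], [[-0.1, 0.37, 0], [0, 0, 0], 0.4]]}}

```text
time_s: 4.7
ee_pos: [0.6221, -0.1748, 0.0491]
orientation: [-0.5, 0.5, -0.5, 0.5]
ft_force: [0.2, 0.3, -0.6]
gripper_width: 0.0351
```

Request:
{"op": "drive_tool", "data": {"rows": [[[-0.03, -0.004, 0], [0, 0, 0], 0.4], [[-0.065, -0.008, 0], [0, 0, 0], 0.4], [[-0.1, -0.012, 0], [0, 0, 0], 0.4], [[-0.135, -0.016, 0], [0, 0, 0], 0.4], [[-0.17, -0.021, 0], [0, 0, 0], 0.4], [[-0.205, -0.025, 0], [0, 0, 0], 0.4], [[-0.24, -0.029, 0], [0, 0, 0], 0.4], [[-0.275, -0.034, 0], [0, 0, 0], 0.4], [[-0.31, -0.038, 0], [0, 0, 0], 0.4], [[-0.345, -0.042, 0], [0, 0, 0], 0.4], [[-0.375, -0.046, 0], [0, 0, 0], 0.4], [[-0.4, -0.049, 0], [0, 0, 0], 0.4]]}}

```text
time_s: 6.2
ee_pos: [0.6219, -0.0954, 0.0585]
orientation: [-0.5, 0.5, -0.5, 0.5]
ft_force: [0.1, -0.2, -0.0]
gripper_width: 0.0353
```

```bash
python3 - <<'E'
from h import *
a=get_image('side');b=get_image('scene');s=state();print(s['ee_pos'].round(4),s['ft_force'].round(2))
o=[cv2.resize(im[130:260,x:x+130],(400,400),interpolation=cv2.INTER_CUBIC) for im,x in((a,210),(b,190))]
cv2.imwrite('pics/c2.png',np.hstack(o))
E
```

```text
[ 0.6219 -0.0953  0.0585] [ 0.3  -0.6   0.22]
```

View pics/c2.png

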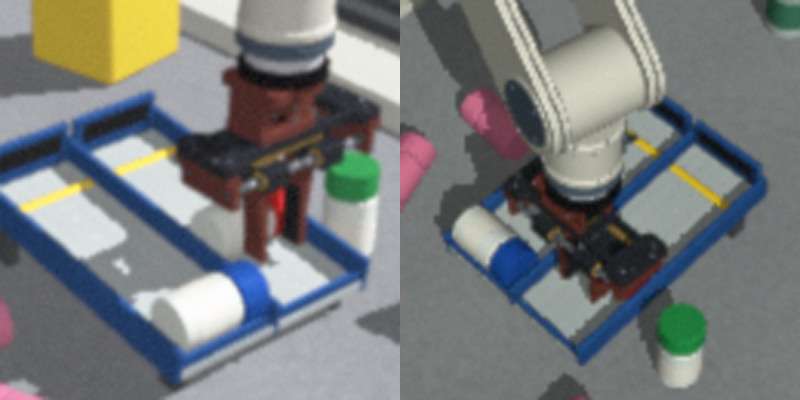

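The red canister rolls ahead of the fingers at side crop (230,225). The blue one is unmoved at the lip. I'll carry on pushing.

Request:
{"op": "drive_tool", "data": {"rows": [[[-0.03, -0.004, 0], [0, 0, 0], 0.4], [[-0.065, -0.008, 0], [0, 0, 0], 0.4], [[-0.1, -0.012, 0], [0, 0, 0], 0.4], [[-0.135, -0.016, 0], [0, 0, 0], 0.4], [[-0.17, -0.021, 0], [0, 0, 0], 0.4], [[-0.205, -0.025, 0], [0, 0, 0], 0.4], [[-0.24, -0.029, 0], [0, 0, 0], 0.4], [[-0.275, -0.034, 0], [0, 0, 0], 0.4], [[-0.31, -0.038, 0], [0, 0, 0], 0.4], [[-0.345, -0.042, 0], [0, 0, 0], 0.4], [[-0.375, -0.046, 0], [0, 0, 0], 0.4], [[-0.4, -0.049, 0], [0, 0, 0], 0.4]]}}

```text
time_s: 7.8
ee_pos: [0.6219, -0.0154, 0.0683]
orientation: [0.5, -0.5, 0.5, -0.5]
ft_force: [0.3, -0.3, 0.1]
gripper_width: 0.0353
```

Request:
{"op": "drive_tool", "data": {"rows": [[[-0.03, -0.004, 0], [0, 0, 0], 0.4], [[-0.065, -0.008, 0], [0, 0, 0], 0.4], [[-0.1, -0.012, 0], [0, 0, 0], 0.4], [[-0.135, -0.016, 0], [0, 0, 0], 0.4], [[-0.17, -0.021, 0], [0, 0, 0], 0.4], [[-0.205, -0.025, 0], [0, 0, 0], 0.4], [[-0.24, -0.029, 0], [0, 0, 0], 0.4], [[-0.27, -0.033, 0], [0, 0, 0], 0.4], [[-0.3, -0.037, 0], [0, 0, 0], 0.4], [[-0.33, -0.04, 0], [0, 0, 0], 0.4], [[-0.36, -0.044, 0], [0, 0, 0], 0.4], [[-0.38, -0.046, 0], [0, 0, 0], 0.4]]}}

```text
time_s: 9.3
ee_pos: [0.6218, 0.0608, 0.0774]
orientation: [-0.5, 0.5, -0.5, 0.5]
ft_force: [-0.4, 1.0, -0.3]
gripper_width: 0.0353
```

```bash
python3 - <<'E'
from h import *
a=get_image('side');b=get_image('scene');s=state();print(s['ee_pos'].round(4),s['ft_force'].round(2))
o=[cv2.resize(im[130:260,x:x+130],(400,400),interpolation=cv2.INTER_CUBIC) for im,x in((a,210),(b,190))]
cv2.imwrite('pics/c3.png',np.hstack(o))
E
```

```text
[0.6218 0.0608 0.0774] [-0.71  0.04 -0.94]
```

View pics/c3.png

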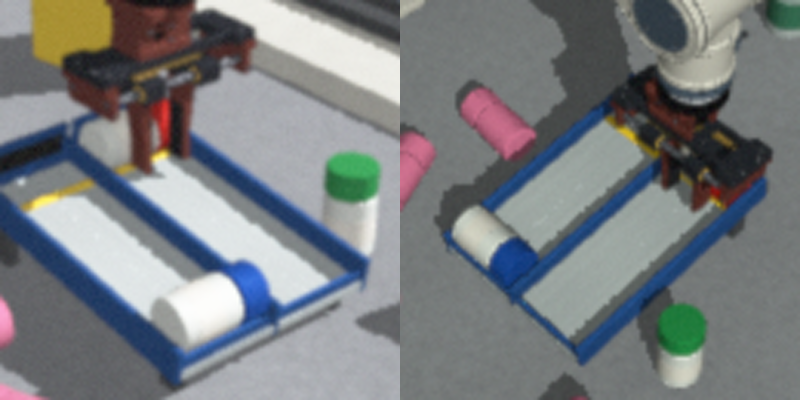

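Request:
{"op": "drive_tool", "data": {"rows": [[[-0.008, -0.001, 0], [0, 0, 0], 0.4], [[-0.015, -0.002, 0], [0, 0, 0], 0.4], [[-0.015, -0.002, 0], [0, 0, 0], 0.4]]}}

```text
time_s: 9.78
ee_pos: [0.6219, 0.0632, 0.0779]
orientation: [0.5, -0.5, 0.5, -0.5]
ft_force: [0.5, -0.1, -0.1]
gripper_width: 0.0354
```

Request:
{"op": "drive_tool", "data": {"rows": [[[0.05, 0, 0], [0, 0, 0], 0.4], [[0.1, 0, 0], [0, 0, 0], 0.4], [[0.15, 0, 0], [0, 0, 0], 0.4], [[0.2, 0, 0], [0, 0, 0], 0.4], [[0.25, 0, 0], [0, 0, 0], 0.4], [[0.25, 0, 0], [0, 0, 0], 0.4], [[0.25, 0, 0], [0, 0, 0], 0.4], [[0.25, 0, 0], [0, 0, 0], 0.4]]}}

```text
time_s: 10.78
ee_pos: [0.6219, 0.0135, 0.0779]
orientation: [-0.5, 0.5, -0.5, 0.5]
ft_force: [-0.5, 0.9, -0.1]
gripper_width: 0.0349
```

```bash
python3 - <<'E'
from h import *
a=get_image('side');b=get_image('scene');s=state();print(s['ee_pos'].round(4),s['ft_force'].round(2))
p=[.5687,-.0118,.0054];r,t=slope(p);W=r.apply(np.array([(52.5,114.4,25)])/1e3)+t
o=[]
for n,im,x in(('side',a,210),('scene',b,190)):
    c=cv2.resize(im[130:260,x:x+130],(400,400),interpolation=cv2.INTER_CUBIC);k=400/130
    for q in proj(n,W): cv2.drawMarker(c,(int((q[0]-x+.5)*k),int((q[1]-130+.5)*k)),(0,255,0),0,8)
    o.append(c)
cv2.imwrite('pics/c4.png',np.hstack(o))
E
```

```text
[0.6219 0.0135 0.0779] [ 0.75 -0.64  0.29]
```

View pics/c4.png

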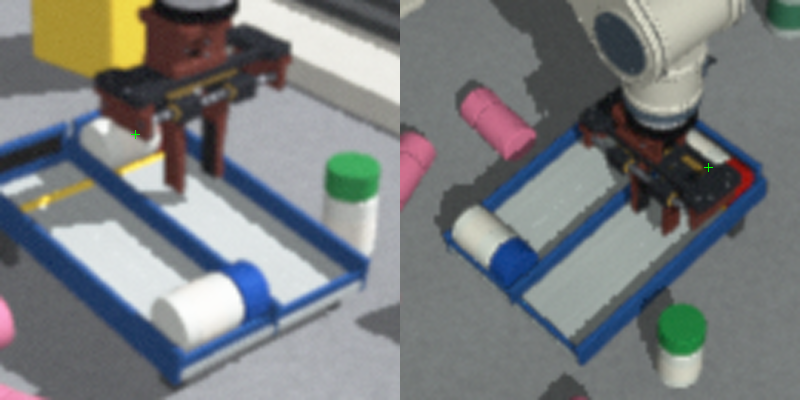

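It stayed at the seat when the fingers backed off: the canister sits at the marked seat, beyond the ridge. I'll raise the tool clear and check once more.

Request:
{"op": "drive_tool", "data": {"rows": [[[0.1, -0.2, 0], [0, 0, 0], 0.4], [[0.2, -0.4, 0], [0, 0, 0], 0.4], [[0.4, -0.6, 0], [0, 0, 0], 0.4], [[0.6, -0.8, 0], [0, 0, 0], 0.4], [[0.8, -0.9, 0], [0, 0, 0], 0.4], [[0.8, -0.9, 0], [0, 0, 0], 0.4], [[0.8, -0.9, 0], [0, 0, 0], 0.4]]}}

```text
time_s: 11.75
ee_pos: [0.6214, -0.1462, 0.2571]
orientation: [-0.5, 0.5, -0.5, 0.5]
ft_force: [-0.5, -0.3, 0.7]
gripper_width: 0.0353
```

```bash
python3 - <<'E'
from h import *
a=get_image('side');b=get_image('scene');s=state();print(s['ee_pos'].round(4),s['ft_force'].round(2))
p=[.5687,-.0118,.0054];r,t=slope(p);W=r.apply(np.array([(52.5,114.4,25),(-52.5,-120,25)])/1e3)+t
o=[]
for n,im,x in(('side',a,210),('scene',b,190)):
    c=cv2.resize(im[130:260,x:x+130],(400,400),interpolation=cv2.INTER_CUBIC);k=400/130
    for q in proj(n,W): cv2.drawMarker(c,(int((q[0]-x+.5)*k),int((q[1]-130+.5)*k)),(0,255,0),0,8)
    o.append(c)
cv2.imwrite('pics/c5.png',np.hstack(o))
E
```

```text
[ 0.6213 -0.1455  0.2567] [ 0.42  0.1  -0.33]
```

View pics/c5.png

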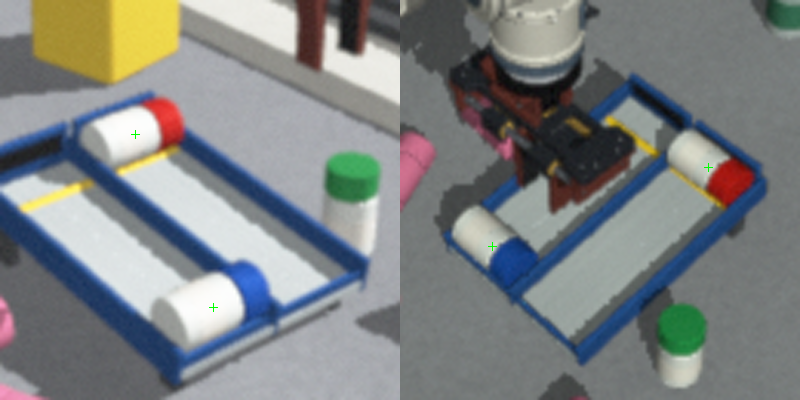

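The red canister is parked at the seat marker (side crop 135,134; scene crop 708,167). The blue one is at its lip, and the green one is standing.

```bash
python3 -c "
from bench import *
print(finish_job())"
```

```text
the job is handed in; nothing more can be done
None
```

The red-capped canister is parked against the stop at the top of the far lane, and I've handed the job in at about 12 s of the 40 s allowed. I pushed it up with two partly open fingertips, over the yellow ridge, then backed off and raised the tool clear.

In the last side and scene pictures, the red canister lies at the computed seat, beyond the ridge. It stayed there when the fingers withdrew. The blue-capped canister is still at the low lip, the green one is still standing, and wrist force readings stayed around 1 N, which is about noise level.

- **Position accuracy:** the chute fit left pixel errors of about 1–3 px, so I know positions only to a few millimetres. I confirmed the seat by eye against the projected marker and did not measure it separately.
- **Not rechecked:** I did not look at the bottles, phone or tape again at the end; the planned arm path kept clear of them.

No check failed or disagreed.

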